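# Lay the coffee tray

### The arm

A 7-joint arm with a two-finger parallel gripper is mounted at the origin on the work surface. World frame = base frame: x ahead of the robot, y to its left, z up, the work surface at z = 0. Lengths are in m, angles in rad, forces in N, time in s.
With the tool pointing down it reaches from about 0.4 to 0.875 m from the base axis. Payload 19.3 kg.
Tool frame: the origin (TCP) lies at the very end of the fingers, on their centre line; the grasp point (between the pads) lies 19 mm behind it; z points along the fingers, y is the line along which they close (so a half turn about z gives the same grasp; the last joint's range is limited). The gripper opens to 85 mm and grips with 20 to 120 N. Pads are 22 mm wide; open, the fingers measure 114 mm over their backs; the gripper's body (76 mm by 85 mm) begins 54 mm behind the grasp point. The pads swing forward as they close: fully open they stand 13 mm farther back than shut.
Start: joints at [-1.396, 0.521, -0.036, 1.599, 0.021, 1.021, -0.113], TCP at [0.151, 0.606, 0.231] pointing down, gripper open.
Joint ranges: [-2.91, 2.91], [-0.3, 2.13], [-1.5, 1.42], [0.17, 2.43], [-1.26, 4.41], [0.16, 1.93], [-2.52, 2.52]. Speed limits (rad/s): [1.89, 1.89, 2.39, 2.39, 3.01, 3.01, 3.01].

### API

Orientations are given as [roll, pitch, yaw] about the fixed x, y, z axes, in that order (R = Rz(yaw) Ry(pitch) Rx(roll)).
In Python, from workcell import monitor, viewer, bot gives the robot as it stands.
- The arm moves only by the tool move_arm, never from a script. Its arguments are lists of equal length, an entry for each row: "gripper": the opening, from 0 (shut) to 1 (fully open); "linear": the shift along the tool's x, y, z in cm, a list of three; "twist": the turn about the tool's z in degrees. A call has 1 to 8 rows; each row shifts and turns the commanded pose from where the row before left it, along the tool's axes as they then stand; what a row does not reach is not made up. A row lasts 1/10 s, in which the tool goes at most 50 mm and 8.59 degrees, less where a joint would pass 70% of its speed; a pose out of reach is approached as far as the arm can. A call with a gripper value outside its range is refused whole. The fingers move at their own pace and stop on an object; "squeeze" is the grip in N (left out, the last holds). Time passes only in rows, so rows that do not move let the fingers close. It gives the time, the measured TCP pose, the force, the opening and the grip force at its end, in the units of the state.
- monitor.observe(): the state, without advancing time (a new reading comes with each control period).
- viewer.grab_frame(name): name is "side" or "top"; returns a dict with "img" (400x640x3 uint8, red, green, blue), "K" (3x3 intrinsics, pixels), "eye" and "rotation" of the camera in the world. Camera axes: x right, y up, looking along -z (the intrinsics and any distortion apply to the point x, -y, -z); pixel columns grow to the right and rows downward; lengths in m; the calibration is good to about 2 mm. A picture is of the moment at which its call begins. There is no depth.
- bot.job_done(): hands the job in; it is judged then, once.
The state is a dict: "clock": time; "qpos": joint angles; "qd": joint speeds; "joint_efforts": joint torques, N m; "position": TCP position; "tool_rot": TCP orientation; "force": force on the tool from outside, world axes, zero at the start; "moment": the same for the moment, N m; "grip_width": finger opening in m; "finger_force": force on a finger pad.
Only numpy, scipy, OpenCV 4.12 (cv2) and the standard library are available. Lean on these libraries where they do the work, as an engineer would, in place of code of your own. Each camera call takes 0.05 s, during which the arm holds its last target. There are 200 camera calls.

### The job

Lay the coffee tray: stand the yellow, the blue and the green espresso cup each upright in the middle of the saucer of its own colour, and stand the cinnamon jar (red-brown sticker on its lid) in the middle of the slate coaster. Set each one down, do not drop it, and do not push the saucers or the coaster about on the tray. The plain white cup and the jar of green herbs do not belong on the tray: leave them where they stand.

Things in the scene. Friction and masses are not known exactly. Their poses are not given: they have to be found in the camera images.
- yellow_cup: espresso cup, white, yellow inside, yellow handle and yellow stripe under the rim; 62 mm across (foot 46), 60 high, wall 4, about 160 g. The handle reaches 52 mm from the axis at mid height. Origin: centre of the underside; z up, handle along its +y, bare sides along its x. Loose, upright on the counter (z = 0), turned any way.
- blue_cup: espresso cup, white, blue inside, blue handle and blue stripe under the rim; 62 mm across (foot 46), 60 high, wall 4, about 160 g. The handle reaches 52 mm from the axis at mid height. Origin: centre of the underside; z up, handle along its +y, bare sides along its x. Loose, upright on the counter (z = 0), turned any way.
- green_cup: espresso cup, white, green inside, green handle and green stripe under the rim; 62 mm across (foot 46), 60 high, wall 4, about 160 g. The handle reaches 52 mm from the axis at mid height. Origin: centre of the underside; z up, handle along its +y, bare sides along its x. Loose, upright on the counter (z = 0), turned any way.
- white_cup: look-alike: espresso cup of the same shape, white all over, no saucer of its own; 62 mm across (foot 46), 60 high, wall 4, about 160 g. The handle reaches 52 mm from the axis at mid height. Origin: centre of the underside; z up, handle along its +y, bare sides along its x. Loose, upright on the counter (z = 0), turned any way.
- yellow_saucer: white saucer with a broad yellow ring and a yellow dot in the middle; 112 mm across, 14 high, loose on the bamboo tray (see coaster). Its middle is flat, 70 mm across, 6 mm above the underside: there the cup stands; around it the dish slopes up. Origin: centre of the underside; z up.
- blue_saucer: white saucer with a broad blue ring and a blue dot in the middle; 112 mm across, 14 high, loose on the bamboo tray (see coaster). Its middle is flat, 70 mm across, 6 mm above the underside: there the cup stands; around it the dish slopes up. Origin: centre of the underside; z up.
- green_saucer: white saucer with a broad green ring and a green dot in the middle; 112 mm across, 14 high, loose on the bamboo tray (see coaster). Its middle is flat, 70 mm across, 6 mm above the underside: there the cup stands; around it the dish slopes up. Origin: centre of the underside; z up.
- cinnamon_jar: spice jar with red-brown cinnamon in it and a round red-brown sticker on its steel lid; 45 mm across, 85 high, about 140 g. Origin: centre of the underside; z up. Loose, upright on the counter (z = 0).
- herb_jar: the look-alike: the same spice jar with olive-green dried herbs in it and an olive-green sticker on its lid; 45 mm across, 85 high, about 140 g. Origin: centre of the underside; z up. Loose, upright on the counter (z = 0).
- coaster: round dark grey slate coaster, 90 mm across, 6 thick, loose on the tray. Origin: centre of the underside; z up. The tray: fixed, square, bamboo, 270 mm a side, floor 8 mm and rim 23 mm above the counter; the three saucers and the coaster lie on it two by two in any order, centres about 120 mm apart; the tray is turned by up to 0.35 rad.
Things that resemble listed ones, but are neither listed nor needed, are in the scene too. There is more than one size of the yellow_cup; the job needs the smallest.

How it is judged:
By the outcome, as a careful person would: the job done as asked, in the order asked, and still so for the second after the job is handed in, with the robot touching nothing.
It also fails if it takes over 109 s, if anything falls off the work surface, if the arm or the gripper's body presses on something with over 40 N, if the wrist force passes 120 N, or if a joint passes its speed limit or range.

## Working session

There is one attempt and no reset: what is moved stays moved. The work goes in short steps, Python scripts to look and compute and a tool call to move; the robot and the scene stay as the last step left them, time stands still between calls to the robot, and variables do not carry over. Pictures are saved under pics/ and viewed, at most 16 in all, crops included, and the job is handed in when it is done.

Besides the shell and the picture viewer there is one more tool, called after ">>>" as name(argument=value, ...), one argument or row to a line, values as JSON. move_arm: Moves the arm, as the interface text tells. Its arguments: {"type":"object","properties":{"gripper":{"type":"array"},"linear":{"type":"array"},"twist":{"type":"array"},"squeeze":{"type":"number"}},"required":["gripper","linear","twist"]}

```bash
mkdir -p pics; python3 - <<'E'
from workcell import monitor, viewer, bot
import cv2
for n in("top","side"):
    f=viewer.grab_frame(n); cv2.imwrite(f"pics/{n}0.png",f["img"][:,:,::-1]); print(n,f["K"],f["eye"],f["rotation"],[k for k in f])
print(monitor.observe())
E
```

```text
top [[413.58846234   0.         316.24548225]
 [  0.         413.58846234 198.502345  ]
 [  0.           0.           1.        ]] [ 0.26748275 -0.00271633  1.26920123] [ 0.1709261   0.00573722 -1.54262452] ['img', 'K', 'eye', 'rotation']
side [[414.56091375   0.         328.77148757]
 [  0.         414.56091375 202.98441048]
 [  0.           0.           1.        ]] [ 0.36855417 -0.76382406  0.78890114] [ 0.79158443 -0.01990463 -0.09347991] ['img', 'K', 'eye', 'rotation']
{'clock': 0.1, 'qpos': array([-1.39619054,  0.5219616 , -0.03632452,  1.59991526,  0.02118886,
        1.0211248 , -0.1127898 ]), 'qd': array([ 0.00073274, -0.00072471, -0.00115903, -0.00178984, -0.00074115,
       -0.00102535,  0.00033118]), 'joint_efforts': array([ 4.23442529e-03, -9.28477192e+01,  1.98448107e+00, -3.70535409e+01,
        1.82273687e-02,  5.19792331e-03, -1.82183339e-05]), 'position': array([0.15143975, 0.60607242, 0.23079164]), 'tool_rot': array([-3.14057015e+00,  6.37005462e-05,  2.89677713e+00]), 'force': array([-0.41408952,  1.10899238, -0.4058962 ]), 'moment': array([-0.01416755, -0.0613832 ,  0.00434926]), 'finger_force': 0.0, 'grip_width': 0.08511740013644604}
```

View pics/top0.png

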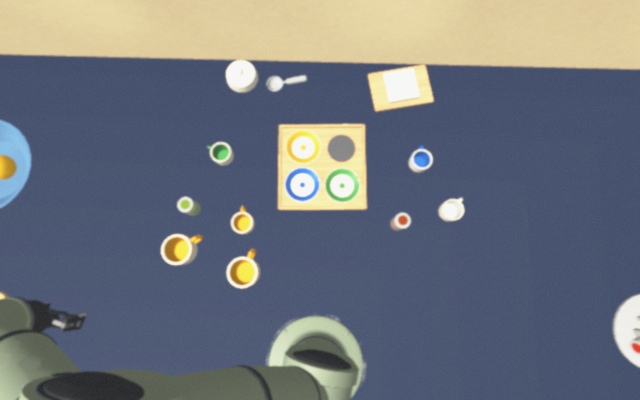

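View pics/side0.png

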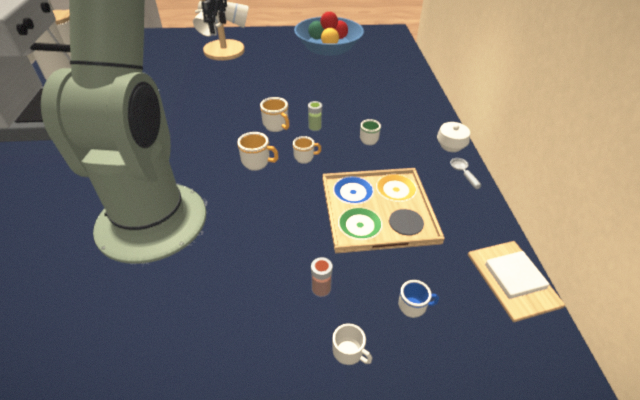

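```bash
cat > h.py <<'E'
import numpy as np, cv2
from scipy.spatial.transform import Rotation as R
def ray(f,uv):
    uv=np.atleast_2d(uv).astype(float); K=f["K"]
    d=np.c_[(uv[:,0]-K[0,2])/K[0,0],-(uv[:,1]-K[1,2])/K[1,1],-np.ones(len(uv))]
    return d@R.from_euler('xyz',f["rotation"]).as_matrix().T
def unproj(f,uv,z):
    d=ray(f,uv); e=np.array(f["eye"]); return e+d*((z-e[2])/d[:,2])[:,None]
def proj(f,P):
    P=np.atleast_2d(P)-np.array(f["eye"]); c=P@R.from_euler('xyz',f["rotation"]).as_matrix(); K=f["K"]
    return np.c_[K[0,0]*c[:,0]/-c[:,2]+K[0,2],K[1,1]*-c[:,1]/-c[:,2]+K[1,2]]
E
python3 - <<'E'
from h import *; from workcell import viewer
t=viewer.grab_frame("top"); s=viewer.grab_frame("side")
np.save("t.npy",t,allow_pickle=True); np.save("s.npy",s,allow_pickle=True)
# approx rim/top centres
top={'yel':(242,222,.06),'blue':(421,159,.06),'green':(221,153,.06),'white':(451,209,.06),'cin':(402,220,.085),'herb':(186,205,.085),'Ys':(303,147,.014),'Bs':(303,184,.014),'Gs':(342,185,.014),'co':(341,148,.014),'Y2':(178,250,.08),'Y3':(243,272,.08)}
for n,(u,v,z) in top.items():
    P=unproj(t,(u,v),z)[0]; print(n,P.round(3),proj(s,P).round(0)[0])
A=cv2.resize(t["img"][120:300,150:310],None,fx=5,fy=5,interpolation=3)[:,:,::-1][:600]
A=cv2.resize(t["img"][135:235,165:295],None,fx=6,fy=6,interpolation=3)[:,:,::-1]
cv2.imwrite("pics/a.png",A)
B=cv2.resize(t["img"][120:220,360:490],None,fx=6,fy=6,interpolation=3)[:,:,::-1]
cv2.imwrite("pics/b.png",B)
C=cv2.resize(s["img"][85:185,230:390],None,fx=5,fy=5,interpolation=3)[:,:,::-1]
cv2.imwrite("pics/c.png",C)
E
```

```text
yel [0.4   0.226 0.06 ] [303. 142.]
blue [ 0.605 -0.302  0.06 ] [415. 291.]
green [0.608 0.302 0.06 ] [369. 125.]
white [ 0.455 -0.388  0.06 ] [348. 335.]
cin [ 0.416 -0.239  0.085] [321. 265.]
herb [0.442 0.387 0.085] [314. 105.]
Ys [0.647 0.057 0.014] [396. 189.]
Bs [0.528 0.053 0.014] [353. 192.]
Gs [ 0.528 -0.068  0.014] [360. 225.]
co [ 0.647 -0.063  0.014] [405. 221.]
Y2 [0.312 0.401 0.08 ] [272. 106.]
Y3 [0.256 0.211 0.08 ] [252. 142.]
```

View pics/a.png

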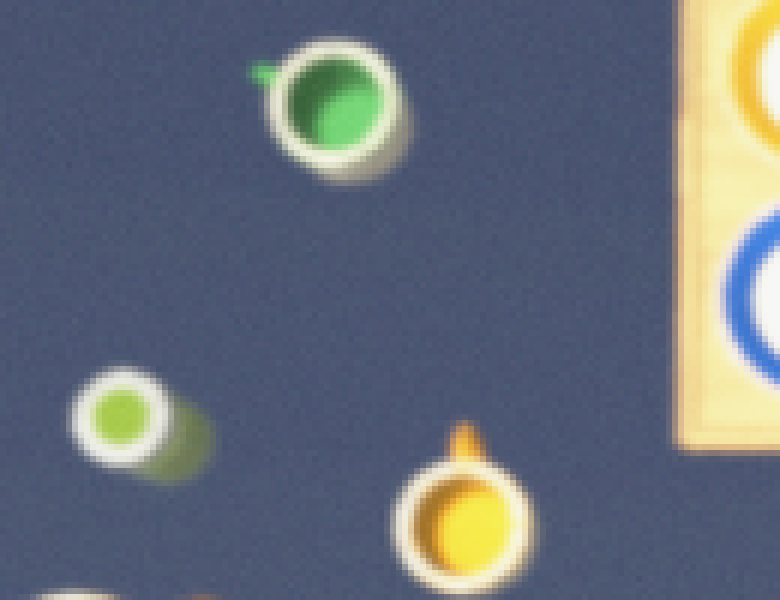

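View pics/b.png

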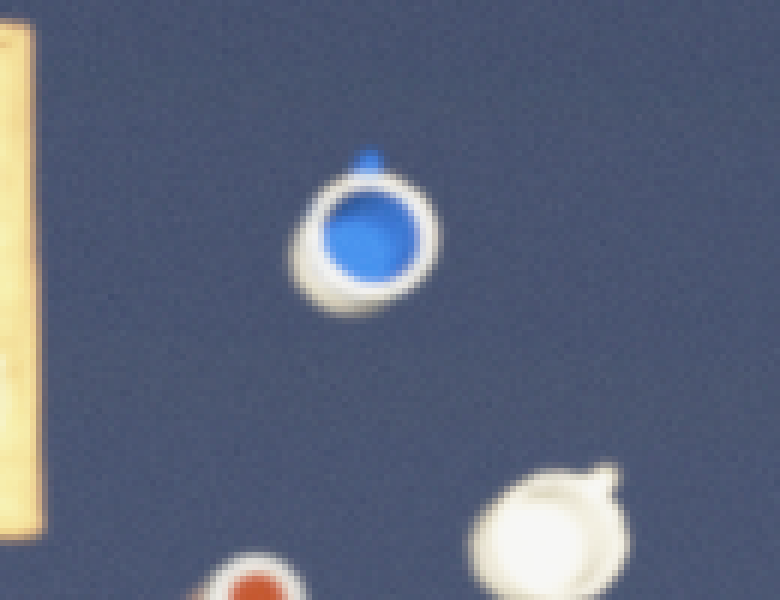

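View pics/c.png

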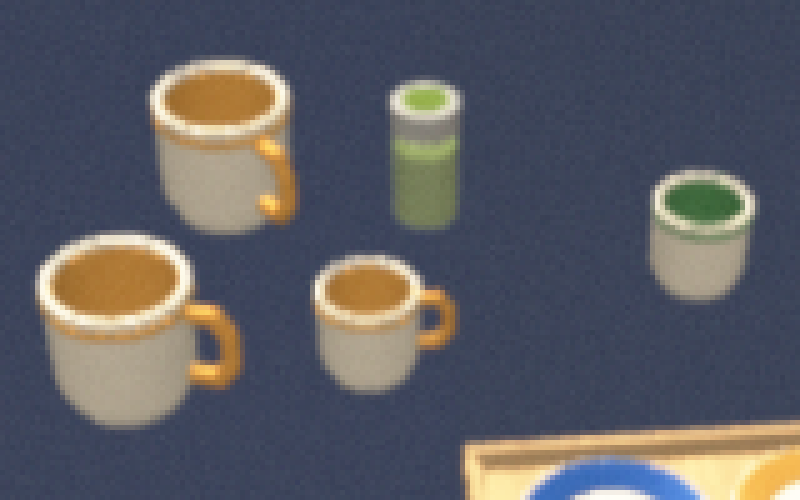

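Yellow-cup candidates, top view: (242,222), (178,250) and (243,271). (242,222) is the smallest, about 22 px against 34 px across, which gives about 62 mm. The crops confirm it, and they show the herb jar's green sticker at (186,205). The cinnamon jar is at (402,220), the blue cup at (421,159), the green cup at (221,153) and the plain white cup at (451,209).

```bash
cat > m.py <<'E'
from h import *
def blob(f,uv,hue,r,smin=110,vmin=40):
    u,v=map(int,uv); a=f["img"][v-r:v+r+1,u-r:u+r+1]
    a=cv2.resize(a,None,fx=4,fy=4,interpolation=cv2.INTER_CUBIC); h=cv2.cvtColor(a,cv2.COLOR_RGB2HSV)
    dh=np.abs((h[...,0].astype(int)-hue+90)%180-90)
    m=((dh<16)&(h[...,1]>smin)&(h[...,2]>vmin)).astype(np.uint8)
    m=cv2.morphologyEx(m,cv2.MORPH_OPEN,cv2.getStructuringElement(2,(13,13)))
    n,l,st,c=cv2.connectedComponentsWithStats(m); i=1+np.argmax(st[1:,4])
    cnt=max(cv2.findContours((l==i).astype(np.uint8),0,1)[0],key=cv2.contourArea)
    hull=cv2.convexHull(cnt); e=cv2.fitEllipse(hull)
    to=lambda p:((np.array(p)+.5)/4-.5+[u-r,v-r])
    return to(e[0]),np.array(e[1])/4
E
python3 - <<'E'
from m import *
t=np.load("t.npy",allow_pickle=True).item(); s=np.load("s.npy",allow_pickle=True).item()
for n,ut,us,z,hue,r in [('yel',(242,222),(303,143),.06,22,12),('blue',(421,159),(415,291),.06,108,12),('green',(221,153),(369,125),.06,70,12),('cin',(402,220),(321,265),.085,4,9),
 ('Ys',(303,147),(396,188),.014+.005,22,24),('Bs',(303,184),(353,192),.019,108,24),('Gs',(342,185),(360,225),.019,70,24)]:
  for c,f,u in(('t',t,ut),('s',s,us)):
    p,ax=blob(f,u,hue,r); print(n,c,p.round(1),ax.round(1),unproj(f,p,z)[0].round(4))
# coaster: dark
for f,u in((t,(341,148)),(s,(406,221))):
    a=f["img"][u[1]-22:u[1]+23,u[0]-26:u[0]+27]; m=cv2.resize((a.max(2)<120).astype(np.uint8)*255,None,fx=4,fy=4)>127
    n,l,st,c=cv2.connectedComponentsWithStats(m.astype(np.uint8)); i=l[90,106]
    p=(c[i]+.5)/4-.5+[u[0]-26,u[1]-22]; print('co',p,st[i],unproj(f,p,.014)[0].round(4))
E
```

```text
yel t [241.5 222.1] [15.6 16.5] [0.3995 0.2278 0.06  ]
yel s [303.1 142.6] [ 9.4 16.6] [0.4003 0.226  0.06  ]
blue t [421.5 159. ] [14.2 15.1] [ 0.6053 -0.3033  0.06  ]
blue s [415.6 292.7] [18.8 24.3] [ 0.6061 -0.3056  0.06  ]
green t [221.6 153.1] [ 8.2 11.5] [0.6076 0.3004 0.06  ]Traceback (most recent call last):
  File "<stdin>", line 6, in <module>
  File "m.py", line 8, in blob
    n,l,st,c=cv2.connectedComponentsWithStats(m); i=1+np.argmax(st[1:,4])
                                                      ~~~~~~~~~^^^^^^^^^^
    return _wrapfunc(a, 'argmax', axis=axis, out=out, **kwds)
    return bound(*args, **kwds)
ValueError: attempt to get argmax of an empty sequence
```

```bash
python3 - <<'E'
from m import *
t=np.load("t.npy",allow_pickle=True).item(); s=np.load("s.npy",allow_pickle=True).item()
for f,u in((t,(221,153)),(t,(342,172)),(s,(369,125)),(s,(360,212))): print(cv2.cvtColor(f["img"],cv2.COLOR_RGB2HSV)[u[1]-1:u[1]+2:2,u[0]-4:u[0]+5:4].tolist())
for n,ut,us,z,hue,r,sm in [('green',(221,153),(369,125),.06,70,12,85),('cin',(402,220),(321,265),.085,4,9,110),
 ('Ys',(303,147),(396,188),.019,22,24,90),('Bs',(303,184),(353,192),.019,108,24,110),('Gs',(342,185),(360,225),.019,70,24,85)]:
  for c,f,u in(('t',t,ut),('s',s,us)):
   try:
    p,ax=blob(f,u,hue,r,sm); print(n,c,p.round(1),ax.round(1),unproj(f,p,z)[0].round(4))
   except Exception as e: print(n,c,'fail')
for f,u in((t,(341,148)),(s,(406,221))):
    a=f["img"][u[1]-22:u[1]+23,u[0]-26:u[0]+27]; m=cv2.resize((a.max(2)<120).astype(np.uint8)*255,None,fx=4,fy=4)>127
    n,l,st,c=cv2.connectedComponentsWithStats(m.astype(np.uint8)); i=l[90,106]
    p=(c[i]+.5)/4-.5+[u[0]-26,u[1]-22]; print('co',p,st[i],unproj(f,p,.014)[0].round(4))
E
```

```text
[[[60, 107, 117], [61, 115, 207], [60, 111, 216]], [[62, 112, 134], [61, 115, 213], [61, 113, 216]]]
[[[60, 116, 203], [61, 114, 213], [60, 111, 220]], [[59, 105, 206], [55, 83, 225], [59, 103, 223]]]
[[[60, 102, 100], [58, 109, 105], [59, 106, 101]], [[60, 99, 103], [58, 103, 106], [57, 109, 103]]]
[[[58, 111, 158], [59, 110, 162], [58, 106, 168]], [[57, 100, 161], [55, 97, 166], [58, 108, 166]]]
green t [220.5 151.9] [13.8 14.4] [0.6112 0.304  0.06  ]
green s [370.2 125. ] [ 6.6 13.8] [0.6124 0.3032 0.06  ]
cin t [402.4 219.8] [8.3 8.5] [ 0.4161 -0.2397  0.085 ]
cin s [321.3 265.3] [10.4 13.1] [ 0.4162 -0.2394  0.085 ]
Ys t [302.5 146.5] [32.3 33.7] [0.6474 0.0584 0.019 ]
Ys s [397.8 181.6] [33.5 54.2] [0.6575 0.0816 0.019 ]
Bs t [299.9 182.3] [26.  30.4] [0.5325 0.0623 0.019 ]
Bs s [353.  189.4] [24.5 37.1] [0.5278 0.0587 0.019 ]
Gs t [339.4 176.4] [13.7 24.4] [ 0.5543 -0.0591  0.019 ]
Gs s [359.9 222.7] [28.5 40.2] [ 0.5285 -0.0655  0.019 ]
co [340.1576237  148.09397331] [    0     0   208   180 36944] [ 0.6467 -0.0601  0.014 ]
co [405.76501401 220.92030816] [    0     0   212   180 37107] [ 0.6478 -0.0635  0.014 ]
```

```bash
cat > d.py <<'E'
from m import *
def dot(f,uv,r=5):
    "saturation-weighted centroid of the dot"
    u,v=map(int,uv); a=f["img"][v-r:v+r+1,u-r:u+r+1]; w=cv2.cvtColor(a,cv2.COLOR_RGB2HSV)[...,1].astype(float)
    w=np.clip(w-(w.min()+w.max())/2*.8,0,None); yy,xx=np.mgrid[v-r:v+r+1,u-r:u+r+1]
    return np.array([(w*xx).sum(),(w*yy).sum()])/w.sum()
def dark(f,uv,r=24):
    u,v=map(int,uv); a=cv2.resize(f["img"][v-r:v+r+1,u-r:u+r+1],None,fx=4,fy=4,interpolation=2)
    m=((a.max(2)<150)).astype(np.uint8); l=cv2.connectedComponents(m)[1]; k=l[4*r,4*r]
    cnt=max(cv2.findContours((l==k).astype(np.uint8),0,1)[0],key=cv2.contourArea); e=cv2.fitEllipse(cnt)
    return (np.array(e[0])+.5)/4-.5+[u-r,v-r],np.array(e[1])/4
E
python3 - <<'E'
from d import *
t=np.load("t.npy",allow_pickle=True).item(); s=np.load("s.npy",allow_pickle=True).item()
for n,a,b in(('Y',(303,147),(396,189)),('B',(303,184),(353,192)),('G',(342,185),(360,225))):
    for f,u in((t,a),(s,b)): p=dot(f,u); print(n,p.round(1),unproj(f,p,.014)[0].round(4))
for f,u in((t,(341,148)),(s,(406,221))):
    p,e=dark(f,u); print('co',p.round(1),e.round(1),unproj(f,p,.014)[0].round(4))
p=unproj(t,[(242,207.5),(165+262/6,135+72/6),(360+370/6,120+160/6)],.035); print(p.round(3))
E
```

```text
Y [302.8 147.1] [0.6468 0.0575 0.014 ]
Y [395.7 189. ] [0.6473 0.0573 0.014 ]
B [302.  184.5] [0.5268 0.056  0.014 ]
B [352.8 191.4] [0.5271 0.056  0.014 ]
G [341.7 185.3] [ 0.5275 -0.0669  0.014 ]
G [359.7 224.4] [ 0.528  -0.0667  0.014 ]
co [340.9 147.9] [24.4 24.7] [ 0.6474 -0.0625  0.014 ]
co [406. 222.] [24.7 33.8] [ 0.6475 -0.0673  0.014 ]
[[ 0.447  0.234  0.035]
 [ 0.633  0.348  0.035]
 [ 0.652 -0.311  0.035]]
```

```bash
cat > g.py <<'E'
import numpy as np,sys
from workcell import monitor
def plan(P,yaw):
    o=monitor.observe(); y0=o["tool_rot"][2]; tw=-((np.degrees(y0)-yaw)*-1); tw=(tw+180)%360-180
    y=np.radians(yaw); d=np.array(P)-o["position"]
    s=[d@[np.cos(y),np.sin(y),0],d@[np.sin(y),-np.cos(y),0],-d[2]]
    print("t",round(o["clock"],2),"pos",o["position"].round(4),"rot",np.degrees(o["tool_rot"]).round(1),"q1,q7",o["qpos"][[0,6]].round(2),"| twist",round(tw,1),"shift cm",(np.array(s)*100).round(2),
      "F",o["force"].round(1),"w",round(o["grip_width"],4),"ff",round(o["finger_force"],1))
if __name__=="__main__": a=list(map(float,sys.argv[1:])); plan(a[:3],a[3])
E
python3 g.py .4 .2268 .12 188
```

```text
t 0.2 pos [0.1515 0.6062 0.231 ] rot [-180.    0.  166.] q1,q7 [-1.4  -0.11] | twist -22.0 shift cm [-19.33 -41.03  11.1 ] F [0.6 1.  0.2] w 0.0854 ff 0.0
```

>>> move_arm(
  gripper=[1,1,1,1,1,1,1,1],
  linear=[
    [0,0,0],
    [0,0,0],
    [0,0,0],
    [-1.2,-2.5,0],
    [-1.2,-2.5,0],
    [-1.2,-2.5,0],
    [-1.2,-2.5,0],
    [-1.2,-2.5,0],
  ],
  twist=[-7.5,-7.5,-7,0,0,0,0,0],
  squeeze=40,
)

```text
clock: 1.0
position: [0.2288, 0.4898, 0.2312]
tool_rot: [-3.141, -0.0, -3.002]
force: [0.7, -0.0, -0.6]
grip_width: 0.0854
finger_force: 0.0
```

>>> move_arm(
  gripper=[1,1,1,1,1,1,1,1],
  linear=[
    [-1.2,-2.5,0],
    [-1.2,-2.5,0],
    [-1.2,-2.5,0],
    [-1.2,-2.5,0],
    [-1.2,-2.5,0],
    [-1.2,-2.5,0],
    [-1.2,-2.5,0],
    [-1.2,-2.5,0],
  ],
  twist=[0,0,0,0,0,0,0,0],
)

```text
clock: 1.8
position: [0.3515, 0.3051, 0.2313]
tool_rot: [-3.142, -0.0, -3.002]
force: [1.2, -0.0, -0.1]
grip_width: 0.0853
finger_force: 0.0
```

```bash
python3 g.py .4 .2268 .12 188
```

```text
t 1.8 pos [0.3515 0.3051 0.2313] rot [-180.   -0. -172.] q1,q7 [-0.8   0.85] | twist -0.0 shift cm [-3.71 -8.43 11.13] F [ 1.2 -0.  -0.1] w 0.0853 ff 0.0
```

>>> move_arm(
  gripper=[1,1,1,1,1,1,1,1],
  linear=[
    [-1,-2.1,0],
    [-0.9,-2.1,0],
    [-0.9,-2.1,0],
    [-0.9,-2.1,0],
    [0,0,3],
    [0,0,3],
    [0,0,3],
    [0,0,2],
  ],
  twist=[0,0,0,0,0,0,0,0],
)

```text
clock: 2.6
position: [0.3988, 0.2277, 0.1196]
tool_rot: [-3.141, -0.001, -3.003]
force: [0.4, 0.3, -0.1]
grip_width: 0.0858
finger_force: 0.0
```

```bash
python3 - <<'E'
from d import *; from workcell import viewer
import g; g.plan([.4,.2268,.02],188)
t=viewer.grab_frame("top"); s=viewer.grab_frame("side")
a=cv2.resize(s["img"][70:190,230:390],None,fx=4.5,fy=4.5,interpolation=2)[:,:,::-1]
cv2.imwrite("pics/e.png",a)
E
```

```text
t 2.6 pos [0.3988 0.2277 0.1196] rot [-1.80e+02 -1.00e-01 -1.72e+02] q1,q7 [-0.64  1.06] | twist -0.0 shift cm [-0.1  -0.1   9.96] F [ 0.4  0.3 -0.1] w 0.0858 ff 0.0
```

View pics/e.png

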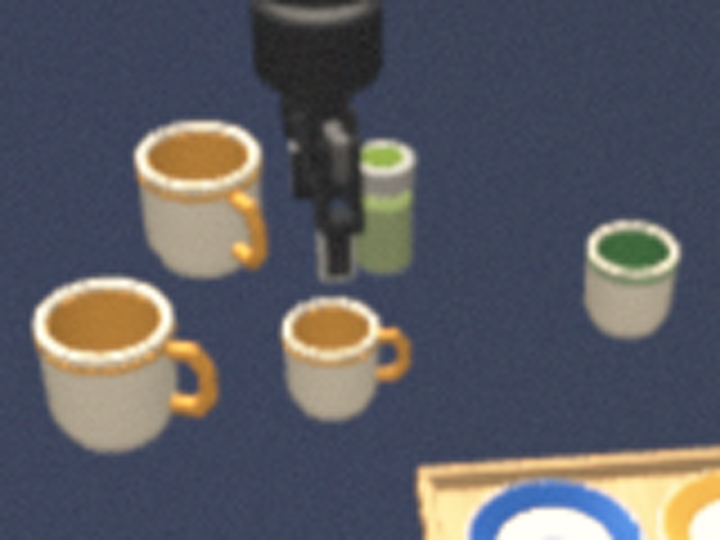

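The fingers stand centred above the smallest yellow cup, at about (330,330) in the crop, and its handle is clear of them.

>>> move_arm(
  gripper=[1,1,1,1,0.3,0.3,0.3,0.3],
  linear=[
    [-0.1,-0.1,3],
    [0,0,3],
    [0,0,2.6],
    [0,0,1],
    [0,0,0],
    [0,0,0],
    [0,0,0],
    [0,0,0],
  ],
  twist=[0,0,0,0,0,0,0,0],
  squeeze=40,
)

```text
clock: 3.5
position: [0.4011, 0.2277, 0.0266]
tool_rot: [3.141, 0.002, -3.003]
force: [-1.0, -0.4, 12.0]
grip_width: 0.0603
finger_force: 43.7
```

>>> move_arm(
  gripper=[0.3,0.3,0.3,0.3],
  linear=[
    [0,0,0],
    [0,0,0],
    [0,0,0],
    [0,0,0],
  ],
  twist=[0,0,0,0],
)

```text
clock: 3.9
position: [0.4011, 0.2277, 0.0266]
tool_rot: [3.141, 0.002, -3.003]
force: [-1.1, -0.6, 11.3]
grip_width: 0.0593
finger_force: 43.7
```

>>> move_arm(
  gripper=[0.3,0.3,0.3,0.3],
  linear=[
    [0,0,-0.5],
    [0,0,-1],
    [0,0,-1.5],
    [0,0,-2],
  ],
  twist=[0,0,0,0],
)

```text
clock: 4.3
position: [0.4003, 0.2271, 0.0764]
tool_rot: [-3.141, -0.0, -3.002]
force: [0.8, -0.9, -1.3]
grip_width: 0.0597
finger_force: 43.7
```

```bash
python3 - <<'E'
from d import *; from workcell import viewer
import g; g.plan([.647,.0574,.12],188)
s=viewer.grab_frame("side")
a=cv2.resize(s["img"][70:190,230:390],None,fx=4.5,fy=4.5,interpolation=2)[:,:,::-1]
cv2.imwrite("pics/f.png",a)
E
```

```text
t 4.3 pos [0.4003 0.2271 0.0764] rot [-180.   -0. -172.] q1,q7 [-0.64  1.06] | twist -0.0 shift cm [-22.07 -20.23  -4.36] F [ 0.8 -0.9 -1.3] w 0.0597 ff 43.7
```

View pics/f.png

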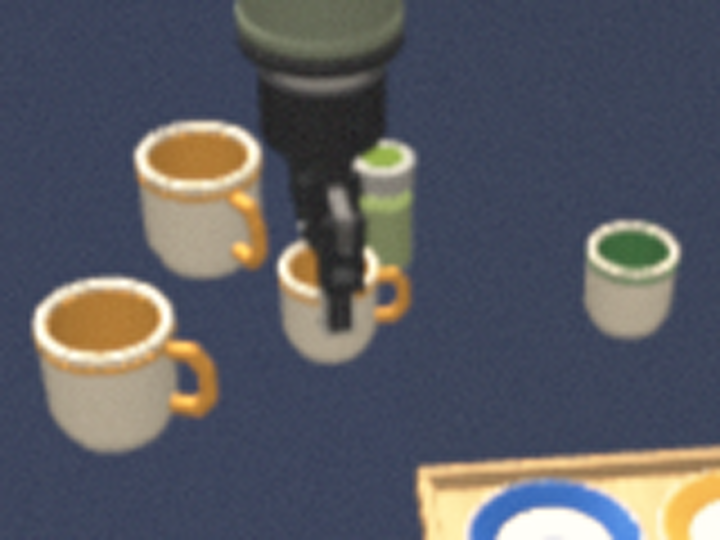

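The cup is held upright and clear of the counter, with its handle pointing away from the fingers.

>>> move_arm(
  gripper=[0.3,0.3,0.3,0.3,0.3,0.3,0.3,0.3],
  linear=[
    [0,0,-2],
    [-0.8,-0.8,-2],
    [-1.5,-1.4,0],
    [-2,-1.8,0],
    [-2,-1.8,0],
    [-2,-1.8,0],
    [-2,-1.8,0],
    [-2,-1.8,0],
  ],
  twist=[0,0,0,0,0,0,0,0],
)

```text
clock: 5.15
position: [0.5387, 0.1326, 0.1162]
tool_rot: [3.141, 0.001, -3.002]
force: [0.9, 0.2, -1.4]
grip_width: 0.0601
finger_force: 44.0
```

>>> move_arm(
  gripper=[0.3,0.3,0.3,0.3,0.3,0.3,0.3],
  linear=[
    [-2,-1.8,0],
    [-2,-1.8,0],
    [-2,-1.8,0],
    [-1.8,-1.7,0],
    [-1,-1,0],
    [-0.5,-0.4,0],
    [0,0,0],
  ],
  twist=[0,0,0,0,0,0,0],
)

```text
clock: 5.85
position: [0.6417, 0.0621, 0.1154]
tool_rot: [3.141, -0.0, -3.003]
force: [-0.2, 0.2, -1.4]
grip_width: 0.0597
finger_force: 44.0
```

```bash
python3 g.py .647 .0574 .041 188
```

```text
t 5.85 pos [0.6417 0.0621 0.1154] rot [ 180.   -0. -172.] q1,q7 [-0.19  1.52] | twist -0.0 shift cm [-0.46 -0.54  7.44] F [-0.2  0.2 -1.4] w 0.0597 ff 44.0
```

>>> move_arm(
  gripper=[0.3,0.3,0.3,0.3,0.3,0.3],
  linear=[
    [-0.5,-0.5,2],
    [0,0,2],
    [0,0,1.5],
    [0,0,1],
    [0,0,0.5],
    [0,0,0],
  ],
  twist=[0,0,0,0,0,0],
)

```text
clock: 6.45
position: [0.6471, 0.0581, 0.045]
tool_rot: [3.142, -0.001, -3.002]
force: [0.1, 0.4, -0.6]
grip_width: 0.0598
finger_force: 44.0
```

```bash
python3 - <<'E'
from d import *; from workcell import viewer
import g; g.plan([.647,.0574,.0406],188)
s=viewer.grab_frame("side")
a=cv2.resize(s["img"][130:250,320:480],None,fx=4.5,fy=4.5,interpolation=2)[:,:,::-1]
cv2.imwrite("pics/g.png",a)
E
```

```text
t 6.45 pos [0.6471 0.0581 0.045 ] rot [ 180.   -0. -172.] q1,q7 [-0.18  1.53] | twist -0.0 shift cm [ 0.02 -0.07  0.44] F [ 0.1  0.4 -0.6] w 0.0598 ff 44.0
```

View pics/g.png

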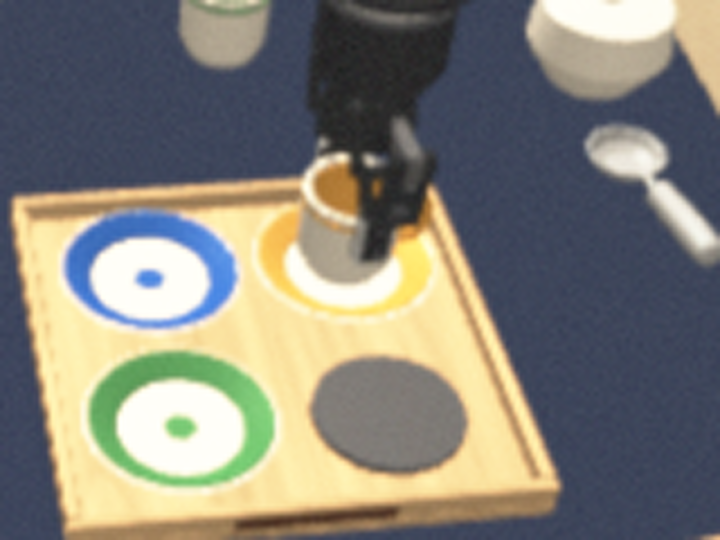

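The cup hangs over the middle of the yellow saucer, at about (345,240) in the crop, so I'll lower it slowly.

>>> move_arm(
  gripper=[0.3,0.3,0.3,0.3,0.3],
  linear=[
    [0,-0.1,0.2],
    [0,0,0.1],
    [0,0,0.1],
    [0,0,0.05],
    [0,0,0],
  ],
  twist=[0,0,0,0,0],
)

```text
clock: 7.0
position: [0.6475, 0.0568, 0.0409]
tool_rot: [-3.142, 0.0, -3.002]
force: [0.2, -0.4, -1.1]
grip_width: 0.0599
finger_force: 44.0
```

>>> move_arm(
  gripper=[0.3,0.3,0.3,0.3],
  linear=[
    [0,0,0.05],
    [0,0,0.05],
    [0,0,0.05],
    [0,0,0],
  ],
  twist=[0,0,0,0],
)

```text
clock: 7.4
position: [0.648, 0.0569, 0.0407]
tool_rot: [3.142, 0.001, -3.003]
force: [-6.4, -0.3, 19.9]
grip_width: 0.0597
finger_force: 45.8
```

>>> move_arm(
  gripper=[0.3,0.75,0.8,0.9,1,1],
  linear=[
    [0,0,-0.1],
    [0,0,0],
    [0,0,0],
    [0,0,0],
    [0,0,0],
    [0,0,0],
  ],
  twist=[0,0,0,0,0,0],
)

```text
clock: 8.0
position: [0.6475, 0.0568, 0.0402]
tool_rot: [-3.142, -0.0, -3.002]
force: [-0.2, -0.4, 0.3]
grip_width: 0.0854
finger_force: 0.0
```

>>> move_arm(
  gripper=[1,1,1,1,1],
  linear=[
    [0,0,-1],
    [0,0,-2],
    [0,0,-3],
    [0,0,-3],
    [0,0,-3],
  ],
  twist=[0,0,0,0,0],
)

```text
clock: 8.5
position: [0.6474, 0.0568, 0.1623]
tool_rot: [-3.142, 0.0, -3.002]
force: [-0.2, -0.1, -0.8]
grip_width: 0.0852
finger_force: 0.0
```

```bash
python3 - <<'E'
from d import *; from workcell import viewer
import g; g.plan([.6056,-.3045,.14],170)
s=viewer.grab_frame("side"); p,ax=blob(s,proj(s,[.647,.0574,.074])[0],22,9,90); print(p,ax,unproj(s,p,.074)); u=dot(s,(353,191));print(unproj(s,u,.014))
E
```

```text
t 8.5 pos [0.6474 0.0568 0.1623] rot [-180.    0. -172.] q1,q7 [-0.18  1.53] | twist 18.0 shift cm [ -2.16 -36.31   2.23] F [-0.2 -0.1 -0.8] w 0.0852 ff 0.0
[398.72448349 173.07207203] [11.84314251 19.48399734] [[0.64664027 0.05478769 0.074     ]]
[[0.52721317 0.05598    0.014     ]]
```

>>> move_arm(
  gripper=[1,1,1,1,1,1,1,1],
  linear=[
    [0,0,0],
    [0,0,0],
    [0,0,0],
    [-0.2,-3.0,0],
    [-0.2,-3.0,0],
    [-0.2,-3.0,0],
    [-0.2,-3.0,0],
    [-0.2,-3.0,0],
  ],
  twist=[6,6,6,0,0,0,0,0],
)

```text
clock: 9.35
position: [0.6311, -0.0938, 0.161]
tool_rot: [3.141, 0.001, 2.967]
force: [0.3, -0.9, -0.6]
grip_width: 0.0861
finger_force: 0.0
```

>>> move_arm(
  gripper=[1,1,1,1,1,1,1,1],
  linear=[
    [-0.2,-3.0,0],
    [-0.2,-3.0,0],
    [-0.2,-3.0,0],
    [-0.2,-3.0,0],
    [-0.2,-3.0,0],
    [-0.2,-3.0,0],
    [0,-2,0],
    [0,-1.3,2],
  ],
  twist=[0,0,0,0,0,0,0,0],
)

```text
clock: 10.15
position: [0.6067, -0.3069, 0.1427]
tool_rot: [-3.14, 0.004, 2.965]
force: [0.5, 0.4, 0.2]
grip_width: 0.0852
finger_force: 0.0
```

```bash
python3 - <<'E'
from d import *; from workcell import viewer
import g; g.plan([.6056,-.3045,.025],170)
t=viewer.grab_frame("top"); p,ax=blob(t,proj(t,[.647,.0574,.074])[0],22,8,90); print(p,ax,unproj(t,p,.074))
s=viewer.grab_frame("side");p,ax=blob(s,(415,291),108,10,110); print(p,ax,unproj(s,p,.06))
cv2.imwrite("pics/i.png",np.hstack([cv2.resize(t["img"][120:220,270:375],(400,380)),cv2.resize(s["img"][200:340,340:480],(380,380))])[:,:,::-1])
E
```

```text
t 10.15 pos [ 0.6067 -0.3069  0.1427] rot [-179.9    0.2  169.9] q1,q7 [0.33 1.83] | twist -0.1 shift cm [ 0.15  0.22 11.77] F [0.5 0.4 0.2] w 0.0852 ff 0.0
[302.43109798 141.68353081] [15.85169601 16.60508537] [[0.64555183 0.05631902 0.074     ]]
[415.43534756 292.79728413] [18.8943634 24.1992321] [[ 0.60562263 -0.3058196   0.06      ]]
```

View pics/i.png

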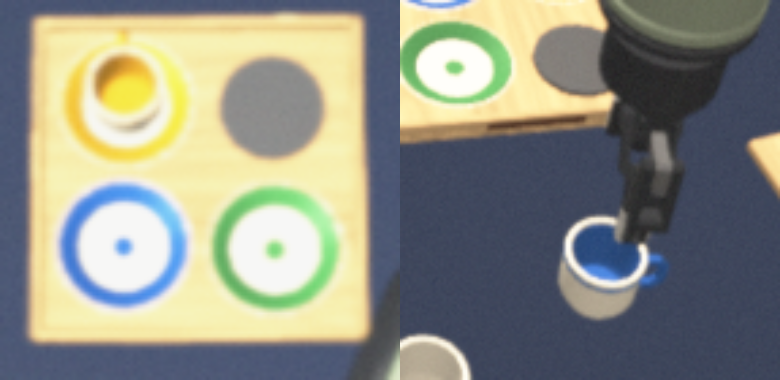

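The yellow cup stands in the middle of its saucer, within about 2 mm. The gripper is above the blue cup, whose handle points away from the robot.

>>> move_arm(
  gripper=[1,1,1,1,1,0.3,0.3,0.3],
  linear=[
    [0.1,0.2,2.5],
    [0,0,3],
    [0,0,3],
    [0,0,2.2],
    [0,0,1],
    [0,0,0],
    [0,0,0],
    [0,0,0],
  ],
  twist=[0,0,0,0,0,0,0,0],
)

```text
clock: 11.05
position: [0.6061, -0.3025, 0.0248]
tool_rot: [-3.141, 0.002, 2.967]
force: [-0.1, 0.2, 0.5]
grip_width: 0.0602
finger_force: 43.6
```

>>> move_arm(
  gripper=[0.3,0.3,0.3,0.3,0.3,0.3],
  linear=[
    [0,0,0],
    [0,0,0],
    [0,0,-0.5],
    [0,0,-1.5],
    [0,0,-3],
    [0,0,-3],
  ],
  twist=[0,0,0,0,0,0],
)

```text
clock: 11.65
position: [0.605, -0.3023, 0.1051]
tool_rot: [-3.142, -0.0, 2.966]
force: [-0.2, -0.7, -1.2]
grip_width: 0.06
finger_force: 44.0
```

```bash
python3 - <<'E'
from d import *; from workcell import viewer
import g; g.plan([.527,.056,.12],170)
s=viewer.grab_frame("side");cv2.imwrite("pics/j.png",s["img"][...,::-1][180:350,300:500])
E
```

```text
t 11.65 pos [ 0.605  -0.3023  0.1051] rot [-180.   -0.  170.] q1,q7 [0.33 1.83] | twist -0.0 shift cm [13.91 33.93 -1.49] F [-0.2 -0.7 -1.2] w 0.06 ff 44.0
```

View pics/j.png

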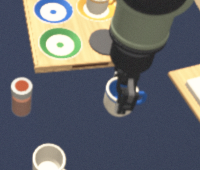

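The blue cup is held upright, so I'll carry it to the blue saucer.

>>> move_arm(
  gripper=[0.3,0.3,0.3,0.3,0.3,0.3,0.3,0.3],
  linear=[
    [0.4,0.9,-1],
    [0.8,2,0],
    [1,2.5,0],
    [1,2.5,0],
    [1,2.5,0],
    [1,2.5,0],
    [1,2.5,0],
    [1,2.5,0],
  ],
  twist=[0,0,0,0,0,0,0,0],
)

```text
clock: 12.5
position: [0.5648, -0.1119, 0.1137]
tool_rot: [3.141, -0.0, 2.967]
force: [-0.0, -0.3, -1.9]
grip_width: 0.0598
finger_force: 44.0
```

>>> move_arm(
  gripper=[0.3,0.3,0.3,0.3,0.3,0.3,0.3,0.3],
  linear=[
    [1,2.5,0],
    [1,2.5,0],
    [1,2.5,0],
    [1,2.5,0],
    [1,2.5,0],
    [1,2,0],
    [0.7,1.5,0],
    [0,0,0],
  ],
  twist=[0,0,0,0,0,0,0,0],
)

```text
clock: 13.3
position: [0.5264, 0.0586, 0.1136]
tool_rot: [3.141, -0.001, 2.97]
force: [-0.2, -0.3, -1.6]
grip_width: 0.0598
finger_force: 44.0
```

```bash
python3 g.py .527 .056 .0388 170
```

```text
t 13.3 pos [0.5264 0.0586 0.1136] rot [179.9  -0.  170.2] q1,q7 [-0.29  1.25] | twist 0.2 shift cm [-0.1  -0.24  7.48] F [-0.2 -0.3 -1.6] w 0.0598 ff 44.0
```

>>> move_arm(
  gripper=[0.3,0.3,0.3,0.3,0.3,0.3,0.3],
  linear=[
    [-0.1,-0.2,2],
    [0,0,2],
    [0,0,1.5],
    [0,0,1],
    [0,0,0.4],
    [0,0,0.2],
    [0,0,0],
  ],
  twist=[0,0,0,0,0,0,0],
)

```text
clock: 14.0
position: [0.5283, 0.0536, 0.0426]
tool_rot: [3.141, 0.0, 2.967]
force: [0.2, 0.3, -1.4]
grip_width: 0.0604
finger_force: 44.0
```

```bash
python3 g.py .527 .056 .0388 170
```

```text
t 14.0 pos [0.5283 0.0536 0.0426] rot [180.   0. 170.] q1,q7 [-0.26  1.27] | twist -0.0 shift cm [0.17 0.22 0.38] F [ 0.2  0.3 -1.4] w 0.0604 ff 44.0
```

>>> move_arm(
  gripper=[0.3,0.3,0.3,0.3,0.3,0.3],
  linear=[
    [0.15,0.2,0],
    [0,0,0.15],
    [0,0,0.1],
    [0,0,0.05],
    [0,0,0.05],
    [0,0,0],
  ],
  twist=[0,0,0,0,0,0],
)

```text
clock: 14.6
position: [0.527, 0.0558, 0.0388]
tool_rot: [-3.142, 0.0, 2.966]
force: [0.5, 0.3, -1.8]
grip_width: 0.0595
finger_force: 44.0
```

>>> move_arm(
  gripper=[0.3,0.3,0.3],
  linear=[
    [0,0,0.05],
    [0,0,0.05],
    [0,0,0],
  ],
  twist=[0,0,0],
)

```text
clock: 14.9
position: [0.5273, 0.0556, 0.0386]
tool_rot: [3.141, 0.001, 2.966]
force: [-5.5, -1.2, 19.0]
grip_width: 0.0599
finger_force: 45.7
```

Contact. I'll release, and then go up.

>>> move_arm(
  gripper=[0.3,0.75,0.8,0.9,1,1],
  linear=[
    [0,0,-0.1],
    [0,0,0],
    [0,0,0],
    [0,0,0],
    [0,0,0],
    [0,0,0],
  ],
  twist=[0,0,0,0,0,0],
)

```text
clock: 15.5
position: [0.5269, 0.0558, 0.0387]
tool_rot: [-3.142, -0.0, 2.967]
force: [0.3, 0.2, 1.2]
grip_width: 0.0851
finger_force: 0.0
```

>>> move_arm(
  gripper=[1,1,1,1,1],
  linear=[
    [0,0,-1],
    [0,0,-2],
    [0,0,-3],
    [0,0,-3],
    [0,0,-3],
  ],
  twist=[0,0,0,0,0],
)

```text
clock: 16.0
position: [0.5268, 0.0557, 0.1607]
tool_rot: [3.141, 0.0, 2.966]
force: [0.3, -0.3, 0.2]
grip_width: 0.0856
finger_force: 0.0
```

```bash
python3 g.py .6118 .3036 .14 63
```

```text
t 16.0 pos [0.5268 0.0557 0.1607] rot [180.   0. 170.] q1,q7 [-0.3   1.24] | twist 107.0 shift cm [25.94 -3.68  2.07] F [ 0.3 -0.3  0.2] w 0.0856 ff 0.0
```

>>> move_arm(
  gripper=[1,1,1,1,1,1,1,1],
  linear=[
    [0,0,0],
    [0,0,0],
    [0,0,0],
    [0,0,0],
    [0,0,0],
    [0,0,0],
    [0,0,0],
    [0,0,0],
  ],
  twist=[8,8,8,8,8,8,8,8],
)

```text
clock: 16.8
position: [0.5269, 0.0559, 0.1595]
tool_rot: [3.141, -0.001, 1.844]
force: [0.1, 0.1, -0.0]
grip_width: 0.0854
finger_force: 0.0
```

>>> move_arm(
  gripper=[1,1,1,1,1,1,1,1],
  linear=[
    [0,0,0],
    [0,0,0],
    [0,0,0],
    [0,0,0],
    [0,0,0],
    [0,0,0],
    [2,-0.3,0],
    [2,-0.3,0],
  ],
  twist=[8,8,8,8,8,3,0,0],
)

```text
clock: 17.6
position: [0.5399, 0.0946, 0.1596]
tool_rot: [-3.141, -0.001, 1.098]
force: [-0.5, 0.5, 0.7]
grip_width: 0.0853
finger_force: 0.0
```

>>> move_arm(
  gripper=[1,1,1,1,1,1,1,1],
  linear=[
    [3,-0.4,0],
    [3,-0.4,0],
    [3,-0.4,0],
    [3,-0.4,0],
    [3,-0.4,0],
    [3,-0.4,0],
    [2.5,-0.4,0],
    [1.5,-0.3,2],
  ],
  twist=[0,0,0,0,0,0,0,0],
)

```text
clock: 18.4
position: [0.6133, 0.3071, 0.1412]
tool_rot: [3.14, -0.004, 1.101]
force: [-0.0, -0.3, -0.6]
grip_width: 0.0851
finger_force: 0.0
```

```bash
python3 - <<'E'
from d import *; from workcell import viewer
import g; g.plan([.6118,.3036,.026],63)
t=viewer.grab_frame("top")
for n,P,h,z in(('Y',[.647,.057,.074],22,.074),('B',[.527,.056,.074],108,.074)):
    p,ax=blob(t,proj(t,P)[0].round(),h,8,90); print(n,p,ax,unproj(t,p,z))
s=viewer.grab_frame("side");p,ax=blob(s,(369,125),60,10,85); print(p,ax,unproj(s,p,.06)); print(unproj(t,dot(t,(342,185)),.014))
cv2.imwrite("pics/k.png",np.hstack([cv2.resize(t["img"][120:220,270:375],(400,380)),cv2.resize(s["img"][70:170,310:410],(380,380))])[:,:,::-1])
E
```

```text
t 18.4 pos [0.6133 0.3071 0.1412] rot [179.9  -0.2  63.1] q1,q7 [-0.89 -0.63] | twist 0.1 shift cm [-0.38  0.02 11.52] F [-0.  -0.3 -0.6] w 0.0851 ff 0.0
Y [302.36987495 141.62375832] [15.67644787 16.40845871] [[0.64573355 0.05650926 0.074     ]]
B [302.02346992 180.48226833] [15.12648582 15.5105896 ] [[0.52639611 0.05348918 0.074     ]]
[370.23650742 124.98880196] [ 6.9505415  13.84771633] [[0.612383   0.30311496 0.06      ]]
[[ 0.52749822 -0.06683022  0.014     ]]
```

View pics/k.png

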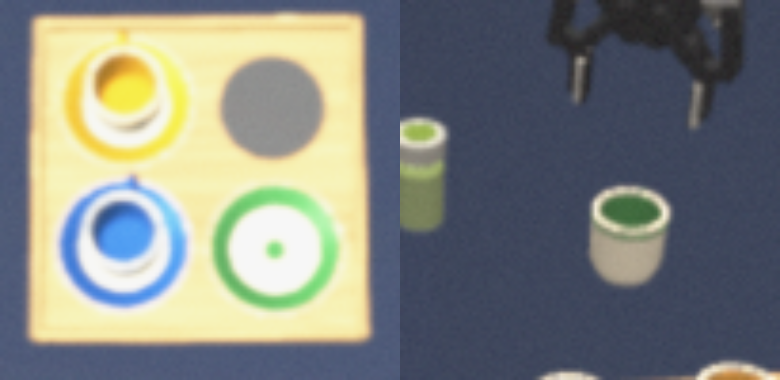

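Blue also stands in the middle, about 2 mm off. The fingers straddle the green cup, which is at about (630,235) in the right-hand panel.

>>> move_arm(
  gripper=[1,1,1,1],
  linear=[
    [0,0,2],
    [0,0,2],
    [0,0,1],
    [0,0,0],
  ],
  twist=[0,0,0,0],
)

```text
clock: 18.9
position: [0.6117, 0.3035, 0.0884]
tool_rot: [-3.141, 0.001, 1.098]
force: [0.0, 0.3, 1.2]
grip_width: 0.0854
finger_force: 0.0
```

```bash
python3 g.py .6121 .3034 .026 63
```

```text
t 18.9 pos [0.6117 0.3035 0.0884] rot [-1.799e+02  1.000e-01  6.290e+01] q1,q7 [-0.87 -0.61] | twist -0.1 shift cm [0.01 0.04 6.24] F [0.  0.3 1.2] w 0.0854 ff 0.0
```

>>> move_arm(
  gripper=[1,1,1,1,0.3,0.3,0.3,0.3],
  linear=[
    [0,0,2],
    [0,0,2],
    [0,0,1.6],
    [0,0,0.6],
    [0,0,0],
    [0,0,0],
    [0,0,0],
    [0,0,0],
  ],
  twist=[0,0,0,0,0,0,0,0],
)

```text
clock: 19.7
position: [0.6128, 0.3044, 0.0279]
tool_rot: [3.141, -0.001, 1.099]
force: [-0.4, -0.9, 7.7]
grip_width: 0.0594
finger_force: 43.9
```

>>> move_arm(
  gripper=[0.3,0.3,0.3,0.3,0.3,0.3],
  linear=[
    [0,0,0],
    [0,0,-0.5],
    [0,0,-1.5],
    [0,0,-3],
    [0,0,-3],
    [0,0,-1.5],
  ],
  twist=[0,0,0,0,0,0],
)

```text
clock: 20.3
position: [0.6131, 0.3044, 0.1254]
tool_rot: [3.14, -0.003, 1.099]
force: [-0.7, 0.3, -2.3]
grip_width: 0.0599
finger_force: 43.8
```

```bash
python3 - <<'E'
from d import *; from workcell import viewer
import g; g.plan([.5277,-.0668,.12],63)
s=viewer.grab_frame("side");cv2.imwrite("pics/l.png",cv2.resize(s["img"][...,::-1][50:170,290:450],None,fx=3,fy=3))
E
```

```text
t 20.3 pos [0.6131 0.3044 0.1254] rot [179.9  -0.2  63. ] q1,q7 [-0.88 -0.62] | twist -0.0 shift cm [-36.96   9.24   0.54] F [-0.7  0.3 -2.3] w 0.0599 ff 43.8
```

View pics/l.png

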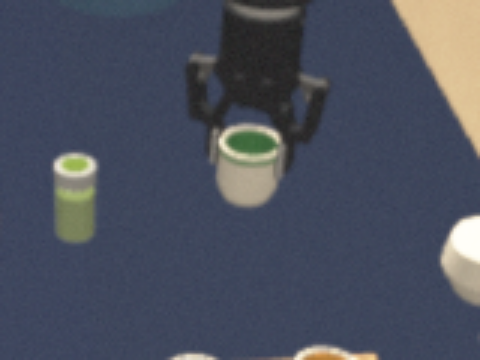

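The green cup is held upright, so I'll carry it high over the cups already placed.

>>> move_arm(
  gripper=[0.3,0.3,0.3,0.3,0.3,0.3,0.3,0.3],
  linear=[
    [-0.6,0.1,-2],
    [-1.5,0.4,-1],
    [-2.5,0.6,0],
    [-2.5,0.6,0],
    [-2.5,0.6,0],
    [-2.5,0.6,0],
    [-2.5,0.6,0],
    [-2.5,0.6,0],
  ],
  twist=[0,0,0,0,0,0,0,0],
)

```text
clock: 21.15
position: [0.5699, 0.1309, 0.1518]
tool_rot: [-3.141, 0.001, 1.098]
force: [0.2, -1.1, -1.7]
grip_width: 0.0594
finger_force: 44.0
```

>>> move_arm(
  gripper=[0.3,0.3,0.3,0.3,0.3,0.3,0.3,0.3],
  linear=[
    [-2.5,0.6,0],
    [-2.5,0.6,0],
    [-2.5,0.6,0],
    [-2.5,0.6,0],
    [-2.5,0.7,0],
    [-2.5,0.7,0],
    [-2.5,0.7,0],
    [-1.5,0.4,0],
  ],
  twist=[0,0,0,0,0,0,0,0],
)

```text
clock: 21.95
position: [0.5269, -0.061, 0.152]
tool_rot: [-3.141, 0.001, 1.097]
force: [-0.0, -0.4, -1.9]
grip_width: 0.0597
finger_force: 44.0
```

>>> move_arm(
  gripper=[0.3,0.3,0.3],
  linear=[
    [-0.5,0.1,2],
    [0,0,1],
    [0,0,0],
  ],
  twist=[0,0,0],
)

```text
clock: 22.25
position: [0.526, -0.0629, 0.1207]
tool_rot: [-3.139, 0.001, 1.099]
force: [-0.0, 0.2, -1.7]
grip_width: 0.0594
finger_force: 43.9
```

```bash
python3 g.py .5277 -.0668 .042 63
```

```text
t 22.25 pos [ 0.526  -0.0629  0.1207] rot [-1.799e+02  1.000e-01  6.300e+01] q1,q7 [-0.39 -0.02] | twist -0.0 shift cm [-0.27  0.33  7.87] F [-0.   0.2 -1.7] w 0.0594 ff 43.9
```

>>> move_arm(
  gripper=[0.3,0.3,0.3,0.3,0.3,0.3,0.3],
  linear=[
    [-0.2,0.2,2],
    [0,0,2],
    [0,0,1.5],
    [0,0,1],
    [0,0,0.7],
    [0,0,0.2],
    [0,0,0],
  ],
  twist=[0,0,0,0,0,0,0],
)

```text
clock: 22.95
position: [0.5279, -0.0659, 0.048]
tool_rot: [3.141, -0.0, 1.099]
force: [0.6, 0.3, -1.4]
grip_width: 0.0596
finger_force: 44.0
```

```bash
python3 g.py .5277 -.0668 .042 63
```

```text
t 22.95 pos [ 0.5279 -0.0659  0.048 ] rot [180.  -0.  63.] q1,q7 [-0.31  0.06] | twist -0.0 shift cm [-0.09  0.02  0.6 ] F [ 0.6  0.3 -1.4] w 0.0596 ff 44.0
```

>>> move_arm(
  gripper=[0.3,0.3,0.3,0.3,0.3,0.3,0.3],
  linear=[
    [-0.1,0,0.2],
    [0,0,0.15],
    [0,0,0.1],
    [0,0,0.1],
    [0,0,0.05],
    [0,0,0.05],
    [0,0,0],
  ],
  twist=[0,0,0,0,0,0,0],
)

```text
clock: 23.65
position: [0.5274, -0.0667, 0.0418]
tool_rot: [3.141, -0.001, 1.099]
force: [-2.8, 1.3, 11.9]
grip_width: 0.0594
finger_force: 45.2
```

Contact at the expected height. I'll release and go up.

>>> move_arm(
  gripper=[0.3,0.75,0.8,0.9,1,1],
  linear=[
    [0,0,-0.05],
    [0,0,0],
    [0,0,0],
    [0,0,0],
    [0,0,0],
    [0,0,0],
  ],
  twist=[0,0,0,0,0,0],
)

```text
clock: 24.25
position: [0.5273, -0.0667, 0.0418]
tool_rot: [-3.142, 0.0, 1.099]
force: [-0.5, 0.2, 0.4]
grip_width: 0.0857
finger_force: 0.0
```

>>> move_arm(
  gripper=[1,1,1,1,1],
  linear=[
    [0,0,-1],
    [0,0,-2],
    [0,0,-3],
    [0,0,-3],
    [0,0,-3],
  ],
  twist=[0,0,0,0,0],
)

```text
clock: 24.75
position: [0.5271, -0.0669, 0.1636]
tool_rot: [3.141, 0.0, 1.099]
force: [0.1, 0.1, -0.1]
grip_width: 0.0855
finger_force: 0.0
```

```bash
python3 g.py .4161 -.2396 .16 90
```

```text
t 24.75 pos [ 0.5271 -0.0669  0.1636] rot [180.    0.   62.9] q1,q7 [-0.42 -0.05] | twist -27.1 shift cm [-17.27 -11.1    0.36] F [ 0.1  0.1 -0.1] w 0.0855 ff 0.0
```

```bash
python3 g.py .4161 -.2396 .16 63
```

```text
t 24.75 pos [ 0.5271 -0.0669  0.1636] rot [180.    0.   62.9] q1,q7 [-0.42 -0.05] | twist -0.1 shift cm [-20.43  -2.05   0.36] F [ 0.1  0.1 -0.1] w 0.0855 ff 0.0
```

>>> move_arm(
  gripper=[1,1,1,1,1,1,1,1],
  linear=[
    [-1.5,-0.2,0],
    [-2.5,-0.2,0],
    [-3,-0.3,0],
    [-3,-0.3,0],
    [-3,-0.3,0],
    [-3,-0.3,0],
    [-2.5,-0.3,0],
    [-1.9,-0.1,0],
  ],
  twist=[0,0,0,0,0,0,0,0],
)

```text
clock: 25.55
position: [0.4152, -0.2407, 0.1621]
tool_rot: [-3.141, 0.0, 1.097]
force: [1.1, 0.3, 0.5]
grip_width: 0.0857
finger_force: 0.0
```

>>> move_arm(
  gripper=[1,1,1],
  linear=[
    [0,0,2],
    [0,0,1],
    [0,0,0],
  ],
  twist=[0,0,0],
)

```text
clock: 25.85
position: [0.4161, -0.239, 0.1309]
tool_rot: [-3.139, 0.0, 1.099]
force: [-0.0, 0.1, 0.8]
grip_width: 0.0855
finger_force: 0.0
```

```bash
python3 - <<'E'
from d import *; from workcell import viewer
import g; g.plan([.4161,-.2396,.04],63)
t=viewer.grab_frame("top");s=viewer.grab_frame("side")
for n,P,h,z in(('Y',[.647,.057,.074],22,.074),('B',[.527,.056,.074],108,.074),('G',[.527,-.067,.074],60,.074)):
  for f in(t,s):
    p,ax=blob(f,proj(f,P)[0].round(),h,8,85); print(n,p,ax,unproj(f,p,z))
p,e=dark(t,(341,148));print(p,e,unproj(t,p,.014))
cv2.imwrite("pics/n.png",np.hstack([cv2.resize(t["img"][120:220,270:375],(400,380)),cv2.resize(s["img"][170:320,260:410],(380,380))])[:,:,::-1])
E
```

```text
t 25.85 pos [ 0.4161 -0.239   0.1309] rot [-179.9    0.    63. ] q1,q7 [-0.03  0.37] | twist -0.0 shift cm [-0.05  0.03  9.09] F [-0.   0.1  0.8] w 0.0855 ff 0.0
Y [302.36390495 141.66772842] [16.10492516 16.67531776] [[0.64559584 0.05652254 0.074     ]]
Y [398.70680618 173.07069969] [12.10179806 19.20884514] [[0.64659427 0.05479655 0.074     ]]
B [302.04906273 180.55363178] [15.41875553 15.66658783] [[0.52618262 0.05340622 0.074     ]]
B [355.70825672 175.88571739] [11.01840973 14.58508778] [[0.53055899 0.05154853 0.074     ]]
G [342.20504618 181.74855232] [14.87693501 15.29059124] [[ 0.52576981 -0.06524699  0.074     ]]
G [361.11750507 207.79027176] [12.5909605  19.73298264] [[ 0.52721145 -0.06668781  0.074     ]]
[340.92759132 147.88850403] [24.31872559 24.59056091] [[ 0.64744765 -0.06246663  0.014     ]]
```

View pics/n.png

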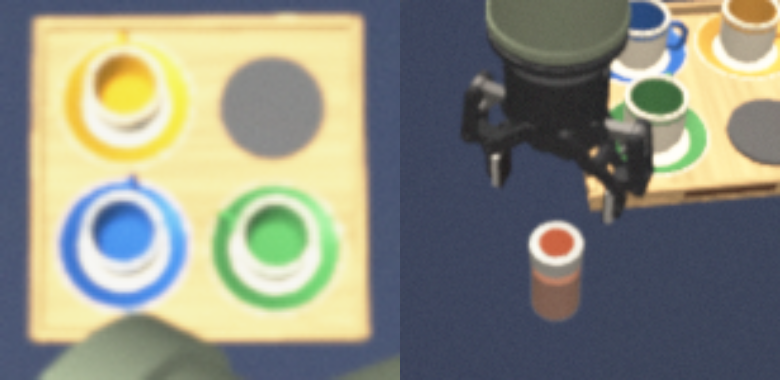

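All three cups are central on their saucers, within about 3 mm. The fingers straddle the jar with the red-brown sticker, at about (555,270) in the right-hand panel, so I'll grasp it.

>>> move_arm(
  gripper=[1,1,1,1,1,0.1,0.1,0.1],
  linear=[
    [0,0,2],
    [0,0,2.5],
    [0,0,2.5],
    [0,0,1.5],
    [0,0,0.5],
    [0,0,0],
    [0,0,0],
    [0,0,0],
  ],
  twist=[0,0,0,0,0,0,0,0],
)

```text
clock: 26.75
position: [0.4174, -0.2395, 0.0427]
tool_rot: [3.14, -0.0, 1.099]
force: [0.1, 0.2, 24.1]
grip_width: 0.0438
finger_force: 37.5
```

>>> move_arm(
  gripper=[0.1,0.1,0.1,0.1],
  linear=[
    [0,0,0],
    [0,0,0],
    [0,0,0],
    [0,0,0],
  ],
  twist=[0,0,0,0],
)

```text
clock: 27.15
position: [0.4174, -0.2395, 0.0428]
tool_rot: [3.14, -0.0, 1.099]
force: [-0.4, 1.5, 9.8]
grip_width: 0.0437
finger_force: 39.2
```

>>> move_arm(
  gripper=[0.1,0.1,0.1,0.1,0.1,0.1],
  linear=[
    [0,0,-0.5],
    [0,0,-1.5],
    [0,0,-3],
    [0,0,-3],
    [0,0,-2],
    [0,0,-1],
  ],
  twist=[0,0,0,0,0,0],
)

```text
clock: 27.75
position: [0.4173, -0.2395, 0.1538]
tool_rot: [3.139, -0.001, 1.099]
force: [0.5, 0.6, -2.4]
grip_width: 0.0441
finger_force: 41.2
```

```bash
python3 g.py .6475 -.064 .15 63
```

```text
t 27.75 pos [ 0.4173 -0.2395  0.1538] rot [179.9  -0.   63. ] q1,q7 [-0.06  0.35] | twist -0.0 shift cm [26.08 12.54  0.38] F [ 0.5  0.6 -2.4] w 0.0441 ff 41.2
```

>>> move_arm(
  gripper=[0.1,0.1,0.1,0.1,0.1,0.1,0.1,0.1],
  linear=[
    [0.8,0.4,0],
    [1.6,0.8,0],
    [2.2,1.05,0],
    [2.2,1.05,0],
    [2.2,1.05,0],
    [2.2,1.05,0],
    [2.2,1.05,0],
    [2.2,1.05,0],
  ],
  twist=[0,0,0,0,0,0,0,0],
)

```text
clock: 28.55
position: [0.5552, -0.1329, 0.1504]
tool_rot: [-3.14, 0.0, 1.1]
force: [-0.7, 0.2, -1.0]
grip_width: 0.0439
finger_force: 41.2
```

>>> move_arm(
  gripper=[0.1,0.1,0.1,0.1,0.1,0.1,0.1,0.1],
  linear=[
    [2.2,1.05,0],
    [2.2,1.05,0],
    [2.2,1.05,0],
    [2.2,1.05,0],
    [1.2,0.6,0],
    [0.5,0.2,0],
    [0,0,0],
    [0,0,0],
  ],
  twist=[0,0,0,0,0,0,0,0],
)

```text
clock: 29.35
position: [0.646, -0.0646, 0.1516]
tool_rot: [-3.141, 0.001, 1.098]
force: [0.1, 0.0, -1.7]
grip_width: 0.0439
finger_force: 41.2
```

```bash
python3 - <<'E'
from d import *; from workcell import viewer
import g; g.plan([.6475,-.064,.0568],63)
t=viewer.grab_frame("top");s=viewer.grab_frame("side")
cv2.imwrite("pics/o.png",np.hstack([cv2.resize(t["img"][120:220,270:375],(400,380)),cv2.resize(s["img"][130:280,320:470],(380,380))])[:,:,::-1])
E
```

```text
t 29.35 pos [ 0.646  -0.0646  0.1516] rot [-180.     0.    62.9] q1,q7 [-0.36 -0.07] | twist -0.1 shift cm [0.12 0.11 9.48] F [ 0.1  0.  -1.7] w 0.0439 ff 41.2
```

View pics/o.png

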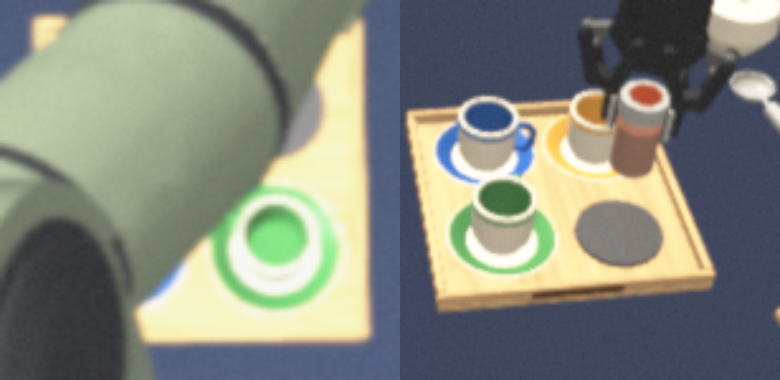

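The jar hangs upright over the coaster, which is at about (619,233) in the right-hand panel.

>>> move_arm(
  gripper=[0.1,0.1,0.1,0.1,0.1,0.1,0.1,0.1],
  linear=[
    [0.1,0.1,1.5],
    [0,0,2.5],
    [0,0,2.5],
    [0,0,1.5],
    [0,0,0.6],
    [0,0,0.2],
    [0,0,0],
    [0,0,0],
  ],
  twist=[0,0,0,0,0,0,0,0],
)

```text
clock: 30.25
position: [0.6486, -0.0633, 0.0647]
tool_rot: [3.14, -0.001, 1.099]
force: [-0.2, 0.8, -1.0]
grip_width: 0.0443
finger_force: 41.2
```

```bash
python3 g.py .6475 -.0645 .0568 63
```

```text
t 30.25 pos [ 0.6486 -0.0633  0.0647] rot [179.9  -0.   63. ] q1,q7 [-0.32 -0.02] | twist -0.0 shift cm [-0.16 -0.04  0.79] F [-0.2  0.8 -1. ] w 0.0443 ff 41.2
```

>>> move_arm(
  gripper=[0.1,0.1,0.1,0.1,0.1,0.1,0.1],
  linear=[
    [-0.15,0,0.2],
    [0,0,0.2],
    [0,0,0.1],
    [0,0,0.1],
    [0,0,0.05],
    [0,0,0.05],
    [0,0,0],
  ],
  twist=[0,0,0,0,0,0,0],
)

```text
clock: 30.95
position: [0.6474, -0.0646, 0.0569]
tool_rot: [-3.142, -0.0, 1.099]
force: [0.4, 0.7, 1.5]
grip_width: 0.044
finger_force: 41.3
```

>>> move_arm(
  gripper=[0.1,0.1,0.1],
  linear=[
    [0,0,0.04],
    [0,0,0],
    [0,0,0],
  ],
  twist=[0,0,0],
)

```text
clock: 31.25
position: [0.6475, -0.0646, 0.0569]
tool_rot: [3.141, -0.0, 1.099]
force: [-3.2, -0.0, 7.3]
grip_width: 0.0438
finger_force: 41.8
```

>>> move_arm(
  gripper=[0.1,0.55,0.65,0.8,1,1,1,1],
  linear=[
    [0,0,-0.04],
    [0,0,0],
    [0,0,0],
    [0,0,0],
    [0,0,0],
    [0,0,0],
    [0,0,0],
    [0,0,-1],
  ],
  twist=[0,0,0,0,0,0,0,0],
)

```text
clock: 32.05
position: [0.6468, -0.0645, 0.0661]
tool_rot: [-3.14, 0.001, 1.099]
force: [0.1, 0.1, 1.1]
grip_width: 0.0852
finger_force: 0.0
```

>>> move_arm(
  gripper=[1,1,1,1,1,1,1,1],
  linear=[
    [0,0,-2],
    [0,0,-3],
    [0,0,-3],
    [0,0,-3],
    [0,0,-3],
    [2,0,0],
    [3,0,0],
    [3,0,0],
  ],
  twist=[0,0,0,0,0,0,0,0],
)

```text
clock: 32.85
position: [0.6842, 0.0079, 0.2075]
tool_rot: [3.141, -0.001, 1.099]
force: [0.7, -0.4, -0.9]
grip_width: 0.0855
finger_force: 0.0
```

>>> move_arm(
  gripper=[1,1,1,1,1,1,1,1],
  linear=[
    [3,0,0],
    [3,0,0],
    [3,0,0],
    [3,0,0],
    [3,0,0],
    [3,0,0],
    [2,0,0],
    [0,0,0],
  ],
  twist=[0,0,0,0,0,0,0,0],
)

```text
clock: 33.65
position: [0.7748, 0.1886, 0.2059]
tool_rot: [-3.141, -0.0, 1.103]
force: [0.0, -0.2, -0.0]
grip_width: 0.0853
finger_force: 0.0
```

```bash
python3 - <<'E'
from d import *; from workcell import viewer
t=viewer.grab_frame("top");s=viewer.grab_frame("side")
for n,P,h in(('Y',[.647,.057,.074],22),('B',[.527,.056,.074],108),('G',[.527,-.067,.074],60),('J',[.6475,-.0645,.099],4)):
  for f in(t,s):
    try: p,ax=blob(f,proj(f,P)[0].round(),h,8,85); print(n,p,ax,unproj(f,p,P[2]))
    except Exception as e: print(n,e)
cv2.imwrite("pics/p.png",np.hstack([cv2.resize(t["img"][120:220,270:375],(400,380)),cv2.resize(s["img"][130:280,320:470],(380,380))])[:,:,::-1])
E
```

```text
Y [302.33456421 141.66086769] [15.71615982 16.38563919] [[0.64561493 0.05661141 0.074     ]]
Y [398.71578217 173.06968307] [12.05892849 19.26548386] [[0.64661912 0.05479896 0.074     ]]
B [302.00154209 180.42500782] [15.07556725 15.5312767 ] [[0.52656731 0.05355986 0.074     ]]
B [354.51884365 175.74497986] [10.67041779 18.12500763] [[0.52750465 0.0523305  0.074     ]]
G [342.14328623 181.5669651 ] [14.59142876 15.16805744] [[ 0.52631272 -0.06505519  0.074     ]]
G [361.11930561 207.78048706] [12.62836647 19.61317825] [[ 0.52722081 -0.06665496  0.074     ]]
J [343.31789303 140.00390816] [8.40580177 8.68532753] [[ 0.64594718 -0.0650144   0.099     ]]
J [410.55830812 197.34779739] [ 8.03771687 11.92888546] [[ 0.64634626 -0.06471729  0.099     ]]
```

View pics/p.png

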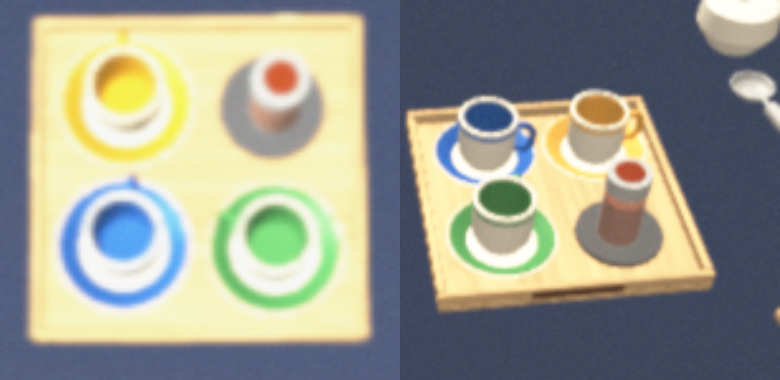

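All four stand upright and central, and neither the saucers nor the coaster have moved. The gripper is clear of everything, so I'll hand the job in.

```bash
python3 -c "
from workcell import bot
print(bot.job_done())"
```

```text
the job is handed in; nothing more can be done
None
```

The yellow, blue and green cups stand on the saucers of their own colour and the cinnamon jar stands on the coaster, each within about 4 mm of the middle in the last pictures, and the job was handed in at about 34 s without a verdict being returned.

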